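Run a finger along the specimen-cap box and flip its lids shut

ROBOT

A 6-joint arm with a two-finger parallel gripper is mounted at the origin on the work surface. World frame = base frame: x ahead of the robot, y to its left, z up, the work surface at z = 0. Lengths are in m, angles in rad, forces in N, time in s.
With the tool pointing down it reaches from about 0.325 to 0.9 m from the base axis. Payload 3.5 kg.
Tool frame: the origin (TCP) lies at the very end of the fingers, on their centre line; the grasp point (between the pads) lies 19 mm behind it; z points along the fingers, y is the line along which they close (so a half turn about z gives the same grasp; the last joint's range is limited). The gripper opens to 85 mm and grips with 20 to 120 N. Pads are 22 mm wide; open, the fingers measure 114 mm over their backs; the gripper's body (76 mm by 85 mm) begins 54 mm behind the grasp point. The pads swing forward as they close: fully open they stand 13 mm farther back than shut.
Start: joints at [1.123, 0.276, -0.026, 1.268, 0, 1.467], TCP at [0.211, 0.588, 0.231] pointing down, gripper open.
Joint ranges: [-3.12, 3.12], [-0.85, 1.88], [-1.08, 1.24], [-1.95, 2.15], [-1.57, 1.53], [-3.14, 3.14]. Speed limits (rad/s): [2.57, 2.57, 3.14, 3.14, 3.14, 3.14].

INTERFACE

Orientations are given as a rotation vector (axis times angle).
In Python, from station import ctrl gives the robot as it stands. The module is installed in compiled form; this text tells all that it offers.
- The arm moves only by the tool servo_tool, never from a script. Its arguments are lists of equal length, an entry for each row: "travel": the shift along the tool's x, y, z scaled (see below), a list of three; "rotation": the turn, a rotation vector about the tool's x, y, z scaled (see below), a list of three; "grip": the opening, from -1 (shut) to 1 (fully open). A call has 1 to 10 rows; each row is the pose to reach, as a shift and turn from the pose commanded when the call began, along the tool's axes at that moment, turning the shorter way round; what a row does not reach only later rows make up. The controller multiplies each number of a shift by 0.25 m and each number of a turn by pi rad. A row lasts 1/12 s, in which the tool goes at most 41.7 mm and 7.16 degrees, less where a joint would pass 70% of its speed; a pose out of reach is approached as far as the arm can. A call with a number of a shift or a turn outside -1 to 1 is refused whole. A call with a gripper value outside its range is refused whole. The fingers move at their own pace and stop on an object; "grip_force" is the grip in N (left out, the last holds). Time passes only in rows, so rows that repeat a pose let the fingers close. It gives the time, the measured TCP pose, the force, the opening and the grip force at its end, in the units of the state.
- ctrl.sense(): the state, without advancing time (a new reading comes with each control period).
- ctrl.capture(name): name is "scene" or "top" or "wrist"; returns (picture, depth): 384x512x3 uint8, red, green, blue; 384x512 float32, m along the optical axis (not along the pixel's ray), 0 where there is no reading.
- ctrl.camera_params(name): a dict with "vertical_fov" (degrees; the focal length in pixels is half the picture's height over the tangent of half this angle, whatever the lens; pixels are square), "cx", "cy" (the principal point, pixels), "pose" (4x4, takes a point from camera to world coordinates); the wrist camera has in their place "tool_from_camera" (4x4, takes a point from camera to tool coordinates, whose origin is the TCP and whose axes are the flange's). Camera axes: x right, y down, z forward; pixel columns grow to the right and rows downward; lengths in m; the calibration is good to about 2 mm. The wrist camera is an equidistant fisheye: a pixel r from the principal point sees the ray r / f radians off the axis. A picture is of the moment at which its call begins: read the wrist's pose just before it. camera_params takes no time and is no camera call.
- ctrl.sign_off(): hands the job in; it is judged then, once.
The state is a dict: "clock": time; "joint_positions": joint angles; "joint_velocities": joint speeds; "joint_torque": joint torques, N m; "tcp_pos": TCP position; "ee_rot": TCP orientation; "force": force on the tool from outside, world axes, zero at the start; "moment": the same for the moment, N m; "finger_gap": opening from 0.0 (shut) to 1.0 (fully open); "grasp_force": force on a finger pad.
Only numpy, scipy, OpenCV 4.12 (cv2) and the standard library are available. Lean on these libraries where they do the work, as an engineer would, in place of code of your own. Each camera call takes 0.05 s, during which the arm holds its last target. There are 200 camera calls.

TASK

The small white five-compartment box on the lab bench has been left with all its blue flip lids up. Starting at the end with the red dot, run your fingertips lightly along the row just above the box so that the lids tip over and close one after another, until all five lie shut. Do not press hard on the box, do not pick it up or push it out of its place, and leave the tube rack, the jar and the slide box alone.

Things in the scene. Friction and masses are not known exactly. Their poses are not given: they have to be found in the camera images.
- box: white plastic box, 230 long (x) by 44 wide (y) by 32 mm high, about 0.45 kg, loose on the bench. Origin: centre of its underside; z up. Its x axis runs along the row, from the solid end with the red dot (-x) to the other end (+x). Five blue lids, 30 long, 40 wide, 3 mm thick, hinged parallel to y, 33.5 mm above the bench; shut, they reach from the hinge towards +x, tops 35 mm above the bench
- red_dot (a point): centre of the red dot, 18 mm across, on top of the box's solid end, 33 mm above the bench, 103 mm from the box's middle; the row begins beside it
- row_end (a point): top of the free edge of the last lid (lid 5) when shut, on the box's centre line 101 mm from its middle, 35 mm above the bench
- rack: bystander: steel tube rack with four capped tubes in one piece, 200 (x) by 60 (y) by 98 mm high; origin at the centre of its underside
- jar: bystander: specimen jar with orange cap, 60 across, 85 mm high; origin at the centre of its underside
- slide_box: bystander: low grey slide box, 90 (x) by 140 (y) by 35 mm high; origin at the centre of its underside
- lid1 (a joint): angle of lid 1 from the red-dot end, hinge at x = -73 mm of the box: 0 shut flat, 1.57 upright, 1.95 at most (leaning 12 mm back towards the red dot, 64 mm above the bench); starts at 1.45 to 1.9. Light hinge: a fraction of a newton from the red-dot side tips it towards +x; near upright it stays put, below 1 rad it falls shut by itself
- lid2 (a joint): angle of lid 2 from the red-dot end, hinge at x = -37 mm of the box: 0 shut flat, 1.57 upright, 1.95 at most (leaning 12 mm back towards the red dot, 64 mm above the bench); starts at 1.45 to 1.9. Light hinge: a fraction of a newton from the red-dot side tips it towards +x; near upright it stays put, below 1 rad it falls shut by itself
- lid3 (a joint): angle of lid 3 from the red-dot end, hinge at x = -1 mm of the box: 0 shut flat, 1.57 upright, 1.95 at most (leaning 12 mm back towards the red dot, 64 mm above the bench); starts at 1.45 to 1.9. Light hinge: a fraction of a newton from the red-dot side tips it towards +x; near upright it stays put, below 1 rad it falls shut by itself
- lid4 (a joint): angle of lid 4 from the red-dot end, hinge at x = 35 mm of the box: 0 shut flat, 1.57 upright, 1.95 at most (leaning 12 mm back towards the red dot, 64 mm above the bench); starts at 1.45 to 1.9. Light hinge: a fraction of a newton from the red-dot side tips it towards +x; near upright it stays put, below 1 rad it falls shut by itself
- lid5 (a joint): angle of lid 5 from the red-dot end, hinge at x = 71 mm of the box: 0 shut flat, 1.57 upright, 1.95 at most (leaning 12 mm back towards the red dot, 64 mm above the bench); starts at 1.45 to 1.9. Light hinge: a fraction of a newton from the red-dot side tips it towards +x; near upright it stays put, below 1 rad it falls shut by itself

How it is judged:
By the outcome, as a careful person would: the job done as asked, in the order asked, and still so for the second after the job is handed in, with the robot touching nothing.
It also fails if it takes over 38 s, if anything falls off the work surface, if the arm or the gripper's body presses on something with over 40 N, if the wrist force passes 120 N, or if a joint passes its speed limit or range.

## Working session

There is one attempt and no reset: what is moved stays moved. The work goes in short steps, Python scripts to look and compute and a tool call to move; the robot and the scene stay as the last step left them, time stands still between calls to the robot, and variables do not carry over. Pictures are saved under pics/ and viewed, at most 10 in all, crops included, and the job is handed in when it is done.

Besides the shell and the picture viewer there is one more tool, called after "Call:" in YAML: its name, and indented under it one key for each argument. servo_tool: Moves the arm, as the interface text tells. Shifts and turns lie within -1 to 1; 1 stands for 0.25 m of shift or pi rad of turn. Its arguments: {"type":"object","properties":{"travel":{"type":"array","items":{"type":"array","items":{"type":"number"}}},"rotation":{"type":"array","items":{"type":"array","items":{"type":"number"}}},"grip":{"type":"array","items":{"type":"number"}},"grip_force":{"type":"number"}},"required":["travel","rotation","grip"]}

```bash
mkdir -p pics; python3 - <<'E'
from station import ctrl
import cv2,numpy as np
s=ctrl.sense();print(s['clock'],s['tcp_pos'],s['ee_rot'],s['force'])
for n in("top","scene"):
    p,d=ctrl.capture(n);cv2.imwrite(f"pics/{n}0.png",p[:,:,::-1]);np.savez(f"{n}0.npz",p=p,d=d);c=ctrl.camera_params(n);print(n,c)
E
```

```text
0.0 [0.21090561 0.58749507 0.23014154] [-0.53886452 -3.09438067  0.0034204 ] [ 0.60664141 -0.65122429 -0.30201621]
top {'vertical_fov': 53.21889352123741, 'cx': 256.2547705964913, 'cy': 188.43283813397895, 'pose': array([[ 0.00521735, -0.98815133,  0.15339401,  0.40120805],
       [-0.99967755, -0.00896613, -0.0237573 , -0.0052345 ],
       [ 0.02485116, -0.1532206 , -0.98787948,  1.2720553 ],
       [ 0.        ,  0.        ,  0.        ,  1.        ]])}
scene {'vertical_fov': 54.36069521749786, 'cx': 255.03551574898881, 'cy': 192.66468477177588, 'pose': array([[-0.85713126,  0.38959387, -0.33696085,  0.90361726],
       [ 0.51507207,  0.64168709, -0.56827673,  0.53930805],
       [-0.0051737 , -0.66064687, -0.75067899,  0.78190593],
       [ 0.        ,  0.        ,  0.        ,  1.        ]])}
```

View pics/top0.png

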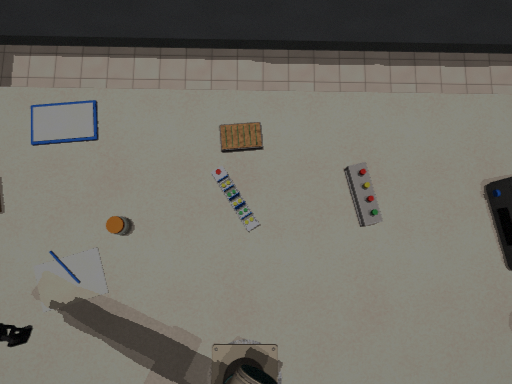

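View pics/scene0.png

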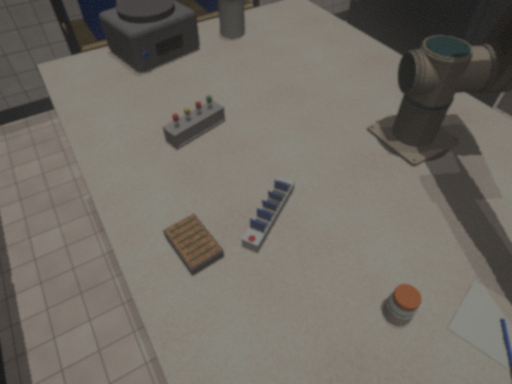

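The top view shows the box from its red dot at (219,171) to its far end at about (253,228). The slide box is at (241,137), the rack at (363,195) and the jar at (118,225). In the scene view the red dot is at (252,238) and all five lids are up.

```bash
cat > h.py <<'E'
import numpy as np,cv2
from station import ctrl
def ray(n,uv,z):
    c=ctrl.camera_params(n);f=192/np.tan(np.radians(c['vertical_fov'])/2);P=c['pose']
    uv=np.atleast_2d(uv).astype(float)
    d=np.c_[(uv[:,0]-c['cx'])/f,(uv[:,1]-c['cy'])/f,np.ones(len(uv))]@P[:3,:3].T
    o=P[:3,3];return o+d*((z-o[2])/d[:,2])[:,None]
def cloud(n,d):
    c=ctrl.camera_params(n);f=192/np.tan(np.radians(c['vertical_fov'])/2);P=c['pose']
    v,u=np.mgrid[:384,:512]
    return np.dstack([(u-c['cx'])/f*d,(v-c['cy'])/f*d,d])@P[:3,:3].T+P[:3,3]
E
python3 - <<'E'
from h import *
dots=[]
for n,(u,v) in (("top",(219,171)),("scene",(252,238))):
    z=np.load(n+"0.npz");p=z['p'].astype(int);C=cloud(n,z['d'])
    R=(p[...,0]-np.maximum(p[...,1],p[...,2])>40);y,x=np.nonzero(R);k=(abs(x-u)<12)&(abs(y-v)<12)
    uv=[x[k].mean(),y[k].mean()];D=ray(n,uv,.033)[0];dots.append(D);print(n,"dot",uv,k.sum(),D,"depth",C[y[k],x[k]].mean(0))
    # box by height near the dot
    near=(np.hypot(C[...,0]-D[0],C[...,1]-D[1])<.26)&(C[...,2]>.018)&(z['d']>0)
    cnt,lab=cv2.connectedComponents(near.astype(np.uint8));l=lab[int(uv[1]),int(uv[0])]
    Q=C[lab==l];print(len(Q),"z",np.percentile(Q[:,2],[2,50,98]))
    (c,wh,a)=cv2.minAreaRect(Q[:,:2].astype(np.float32));print("rect",c,wh,a)
    w=np.array(c)-D[:2];print("dir deg",np.degrees(np.arctan2(w[1],w[0])),np.hypot(*w))
    m,e=cv2.PCACompute(Q[:,:2].astype(np.float32),None);print("pca",m,np.degrees(np.arctan2(e[0,1],e[0,0])))
    for i in range(1,cnt):
        if (lab==i).sum()>60 and i!=l: print("other",C[lab==i].min(0),C[lab==i].max(0))
E
```

```text
top dot [np.float64(217.9090909090909), np.float64(171.0909090909091)] 22 [0.65015064 0.09136197 0.033     ] depth [0.65026254 0.09140625 0.03245255]
480 z [0.02078963 0.03282944 0.06453629]
rect (0.5630162954330444, 0.03517219424247742) (0.23040300607681274, 0.04411216080188751) 32.83051300048828
dir deg -147.18350041996388 0.10368068224342161
pca [[0.5734037  0.04223821]] 32.757374
other [ 0.7213606  -0.05376432  0.0180098 ] [0.8224565  0.08794486 0.04268623]
scene dot [np.float64(251.5), np.float64(238.0)] 26 [0.64973749 0.09275471 0.033     ] depth [0.65009815 0.09339047 0.03408039]
1386 z [0.02000941 0.03380747 0.06478508]
rect (0.5625860095024109, 0.03831864893436432) (0.23286201059818268, 0.045592717826366425) 32.87053298950195
dir deg -148.01050828140902 0.10275536439921472
pca [[0.5747884  0.04896157]] 32.235054
other [ 0.72277355 -0.05125797  0.01808277] [0.82349193 0.09478249 0.04019507]
```

Call:
servo_tool:
  travel:
    - [-0.12,-0.06,0]
    - [-0.24,-0.12,0]
    - [-0.36,-0.18,0]
    - [-0.48,-0.24,0]
    - [-0.6,-0.3,0]
    - [-0.72,-0.36,0]
    - [-0.84,-0.42,0]
    - [-0.95,-0.48,0]
    - [-0.95,-0.48,0]
    - [-0.95,-0.48,0]
  rotation:
    - [0,0,-0.035]
    - [0,0,-0.07]
    - [0,0,-0.105]
    - [0,0,-0.14]
    - [0,0,-0.175]
    - [0,0,-0.21]
    - [0,0,-0.245]
    - [0,0,-0.28]
    - [0,0,-0.292]
    - [0,0,-0.292]
  grip: [-1,-1,-1,-1,-1,-1,-1,-1,-1,-1]

```text
clock: 0.93
tcp_pos: [0.3951, 0.3934, 0.2308]
ee_rot: [0.883, -3.014, 0.0]
force: [-0.6, 0.3, -0.1]
finger_gap: -0.003
grasp_force: 0.0
```

```bash
cat >> h.py <<'E'
from scipy.spatial.transform import Rotation as Ro
U=np.array([np.cos(np.radians(-147.3)),np.sin(np.radians(-147.3))]);B=np.array([.563,.0365])
def go(bx,z):
    s=ctrl.sense();R=Ro.from_rotvec(s['ee_rot']).as_matrix();t=np.r_[B+bx*U,z]
    print(s['clock'],s['tcp_pos'],s['force'],s['finger_gap'],"tool x",R[:,0],"shift scaled",(R.T@(t-s['tcp_pos']))/.25)
    w=s['tcp_pos'][:2]-B;print("box coords",w@U,w@[-U[1],U[0]])
E
python3 -c "
from h import *
go(-.128,.14)"
```

```text
0.9333 [0.3950821  0.39343277 0.23080338] [-0.57414468  0.29038613 -0.0561005 ] -0.00298559833230801 tool x [-0.84200132 -0.53947439  0.00108041] shift scaled [-0.30771593 -1.56403938  0.36286804]
box coords -0.051524750498649796 -0.39107879692133446
```

Call:
servo_tool:
  travel:
    - [-0.04,-0.13,0]
    - [-0.08,-0.26,0]
    - [-0.12,-0.39,0]
    - [-0.16,-0.52,0]
    - [-0.2,-0.65,0]
    - [-0.24,-0.78,0]
    - [-0.28,-0.9,0]
    - [-0.31,-1,0]
    - [-0.31,-1,0]
  rotation:
    - [0,0,0]
    - [0,0,0]
    - [0,0,0]
    - [0,0,0]
    - [0,0,0]
    - [0,0,0]
    - [0,0,0]
    - [0,0,0]
    - [0,0,0]
  grip: [-1,-1,-1,-1,-1,-1,-1,-1,-1]

```text
clock: 1.68
tcp_pos: [0.5981, 0.2246, 0.2306]
ee_rot: [-0.88, 3.015, -0.003]
force: [0.3, -0.1, 1.1]
finger_gap: 0.003
grasp_force: 0.0
```

Call:
servo_tool:
  travel:
    - [0,-0.12,0.05]
    - [0,-0.24,0.1]
    - [0,-0.36,0.16]
    - [0,-0.48,0.24]
    - [0,-0.564,0.32]
    - [0,-0.564,0.36]
    - [0,-0.564,0.36]
    - [0,-0.564,0.36]
  rotation:
    - [0,0,0]
    - [0,0,0]
    - [0,0,0]
    - [0,0,0]
    - [0,0,0]
    - [0,0,0]
    - [0,0,0]
    - [0,0,0]
  grip: [-1,-1,-1,-1,-1,-1,-1,-1]

```text
clock: 2.35
tcp_pos: [0.6697, 0.1096, 0.1403]
ee_rot: [0.887, -3.011, -0.002]
force: [0.6, 1.2, -0.1]
finger_gap: 0.001
grasp_force: 0.0
```

```bash
python3 -c "
from h import *
go(-.125,.046)
p,d=ctrl.capture('wrist');cv2.imwrite('pics/w1.png',p[:,:,::-1])
c=ctrl.camera_params('wrist');print(c)
s=ctrl.sense();f=192/np.tan(np.radians(c['vertical_fov'])/2)
q=p.astype(int);y,x=np.nonzero(q[...,0]-np.maximum(q[...,1],q[...,2])>60);print(x.mean(),y.mean(),len(x),x.std(),y.std())
r=np.array([x.mean()-c['cx'],y.mean()-c['cy']]);t=np.hypot(*r)/f
v=np.r_[r/np.hypot(*r)*np.sin(t),np.cos(t)]
T=np.eye(4);T[:3,:3]=Ro.from_rotvec(s['ee_rot']).as_matrix();T[:3,3]=s['tcp_pos'];M=T@c['tool_from_camera']
v=M[:3,:3]@v;print('dot',M[:3,3]+v*(.033-M[2,3])/v[2])
"
```

```text
2.35 [0.66972362 0.10957984 0.14031444] [ 0.5547836   1.15404411 -0.09576455] 0.0006711634033430985 tool x [-0.84020866 -0.54225853  0.00225806] shift scaled [ 0.01634396 -0.01610225  0.37726317]
box coords -0.12928975522098526 -0.0038410689905033907
{'vertical_fov': 65.70646984690485, 'cx': 260.23039415653744, 'cy': 191.38974235905118, 'tool_from_camera': array([[ 5.09349191e-04, -9.56652435e-01, -2.91231625e-01,
         7.45623674e-02],
       [ 9.99999504e-01,  2.38144793e-04,  9.66677784e-04,
        -1.16821367e-03],
       [-8.55419361e-04, -2.91231973e-01,  9.56652082e-01,
        -1.43286576e-01],
       [ 0.00000000e+00,  0.00000000e+00,  0.00000000e+00,
         1.00000000e+00]])}
254.05945945945945 158.72432432432433 185 4.631470460527071 4.671327457922219
dot [0.65099877 0.08987807 0.033     ]
```

View pics/w1.png

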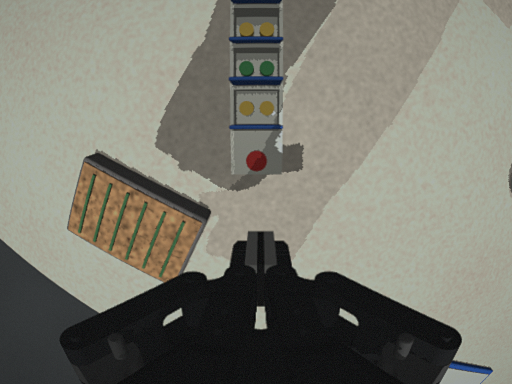

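The wrist view has the red dot at (256,160) and the box running straight up the image. All lids are up and the fingertips, at (260,232), are in line with the row. I'll lower now.

Call:
servo_tool:
  travel:
    - [0.01,-0.016,0.08]
    - [0.01,-0.016,0.16]
    - [0.01,-0.016,0.24]
    - [0.01,-0.016,0.31]
    - [0.01,-0.016,0.36]
    - [0.01,-0.016,0.375]
    - [0.01,-0.016,0.375]
    - [0.01,-0.016,0.375]
  rotation:
    - [0,0,0]
    - [0,0,0]
    - [0,0,0]
    - [0,0,0]
    - [0,0,0]
    - [0,0,0]
    - [0,0,0]
    - [0,0,0]
  grip: [-1,-1,-1,-1,-1,-1,-1,-1]

```text
clock: 3.07
tcp_pos: [0.672, 0.1043, 0.0489]
ee_rot: [-0.888, 3.012, -0.001]
force: [-0.2, 0.1, 0.9]
finger_gap: 0.0
grasp_force: 0.0
```

```bash
python3 -c "
from h import *
go(.108,.046)"
```

```text
3.0667 [0.67201904 0.10427612 0.04886985] [-0.21094443  0.09237497  0.93200593] 1.5089449946722671e-05 tool x [-0.84014596 -0.54235788 -0.00164069] shift scaled [0.94542015 0.0098385  0.00992022]
box coords -0.12835608914962926 0.0018621475981211583
```

Call:
servo_tool:
  travel:
    - [0.02,0.002,0]
    - [0.04,0.004,0]
    - [0.06,0.006,0]
    - [0.08,0.008,0]
    - [0.1,0.01,0]
    - [0.12,0.01,0]
    - [0.14,0.01,0]
    - [0.16,0.01,0]
    - [0.18,0.01,0]
    - [0.2,0.01,0]
  rotation:
    - [0,0,0]
    - [0,0,0]
    - [0,0,0]
    - [0,0,0]
    - [0,0,0]
    - [0,0,0]
    - [0,0,0]
    - [0,0,0]
    - [0,0,0]
    - [0,0,0]
  grip: [-1,-1,-1,-1,-1,-1,-1,-1,-1,-1]

```text
clock: 3.9
tcp_pos: [0.6275, 0.0783, 0.0475]
ee_rot: [0.887, -3.014, 0.0]
force: [0.4, -0.2, 0.1]
finger_gap: -0.007
grasp_force: 0.0
```

Call:
servo_tool:
  travel:
    - [0.02,0,0]
    - [0.04,0,0]
    - [0.06,0,0]
    - [0.08,0,0]
    - [0.1,0,0]
    - [0.12,0,0]
    - [0.14,0,0]
    - [0.16,0,0]
    - [0.18,0,0]
    - [0.2,0,0]
  rotation:
    - [0,0,0]
    - [0,0,0]
    - [0,0,0]
    - [0,0,0]
    - [0,0,0]
    - [0,0,0]
    - [0,0,0]
    - [0,0,0]
    - [0,0,0]
    - [0,0,0]
  grip: [-1,-1,-1,-1,-1,-1,-1,-1,-1,-1]

```text
clock: 4.73
tcp_pos: [0.5854, 0.0513, 0.0476]
ee_rot: [-0.887, 3.014, 0.0]
force: [0.5, -0.6, -0.4]
finger_gap: 0.0
grasp_force: 0.0
```

```bash
python3 -c "
from h import *
go(.108,.046)
p,d=ctrl.capture('wrist');q,d=ctrl.capture('scene');cv2.imwrite('pics/w2.png',np.hstack([p[:,100:420],cv2.resize(q[130:290,190:350],(384,384),interpolation=cv2.INTER_CUBIC)])[:,:,::-1])"
```

```text
4.7333 [0.58544311 0.05125946 0.04758693] [ 0.5061105  -0.55378358 -0.35647589] 0.00028298421687921707 tool x [-8.40531997e-01 -5.41761905e-01 -1.75445959e-05] shift scaled [ 5.39440458e-01 -2.06332121e-04  6.33824854e-03]
box coords -0.026859772566870485 -0.0002955700539178877
```

View pics/w2.png

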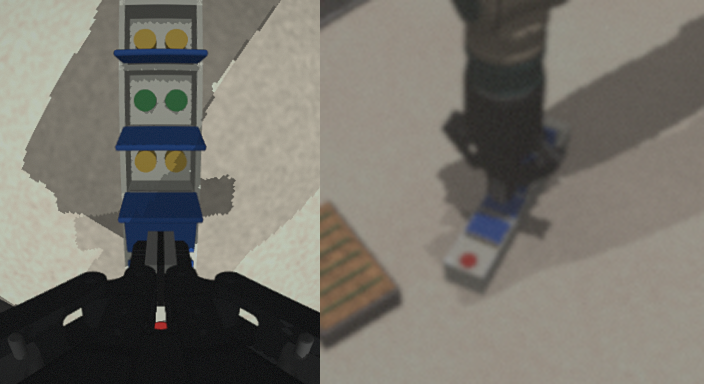

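The right half shows lid 1 shut at (488,228) beside the red dot, and lid 2 is under the fingers. In the left half lid 2 is tipping ahead of the fingers at (162,210), and the lids beyond are still up. The force is negligible, so I'll continue.

Call:
servo_tool:
  travel:
    - [0.02,0,0]
    - [0.04,0,0]
    - [0.06,0,0]
    - [0.08,0,0]
    - [0.1,0,0]
    - [0.12,0,0]
    - [0.14,0,0]
    - [0.16,0,0]
    - [0.18,0,0]
    - [0.2,0,0]
  rotation:
    - [0,0,0]
    - [0,0,0]
    - [0,0,0]
    - [0,0,0]
    - [0,0,0]
    - [0,0,0]
    - [0,0,0]
    - [0,0,0]
    - [0,0,0]
    - [0,0,0]
  grip: [-1,-1,-1,-1,-1,-1,-1,-1,-1,-1]

```text
clock: 5.67
tcp_pos: [0.5434, 0.0242, 0.0476]
ee_rot: [-0.887, 3.014, -0.0]
force: [-0.0, -0.0, 0.1]
finger_gap: -0.001
grasp_force: 0.0
```

Call:
servo_tool:
  travel:
    - [0.02,0,0]
    - [0.04,0,0]
    - [0.06,0,0]
    - [0.08,0,0]
    - [0.1,0,0]
    - [0.12,0,0]
    - [0.14,0,0]
    - [0.16,0,0]
    - [0.18,0,0]
    - [0.2,0,0]
  rotation:
    - [0,0,0]
    - [0,0,0]
    - [0,0,0]
    - [0,0,0]
    - [0,0,0]
    - [0,0,0]
    - [0,0,0]
    - [0,0,0]
    - [0,0,0]
    - [0,0,0]
  grip: [-1,-1,-1,-1,-1,-1,-1,-1,-1,-1]

```text
clock: 6.5
tcp_pos: [0.5014, -0.0029, 0.0476]
ee_rot: [-0.887, 3.014, -0.0]
force: [0.5, 0.7, 0.2]
finger_gap: -0.001
grasp_force: 0.0
```

Call:
servo_tool:
  travel:
    - [0.02,0,0]
    - [0.04,0,0]
    - [0.06,0,0]
    - [0.08,0,0]
    - [0.1,0,0]
    - [0.12,0,0]
    - [0.14,0,0]
    - [0.16,0,0]
    - [0.16,0,0]
    - [0.16,0,0]
  rotation:
    - [0,0,0]
    - [0,0,0]
    - [0,0,0]
    - [0,0,0]
    - [0,0,0]
    - [0,0,0]
    - [0,0,0]
    - [0,0,0]
    - [0,0,0]
    - [0,0,0]
  grip: [-1,-1,-1,-1,-1,-1,-1,-1,-1,-1]

```text
clock: 7.33
tcp_pos: [0.468, -0.0244, 0.0476]
ee_rot: [-0.886, 3.014, 0.0]
force: [-0.5, 0.5, 0.3]
finger_gap: -0.003
grasp_force: 0.0
```

Call:
servo_tool:
  travel:
    - [0,0,-0.05]
    - [0,0,-0.12]
    - [0,0,-0.24]
    - [0,0,-0.36]
    - [0,0,-0.48]
    - [0,0,-0.55]
    - [0,0,-0.55]
    - [0,0,-0.55]
  rotation:
    - [0,0,0]
    - [0,0,0]
    - [0,0,0]
    - [0,0,0]
    - [0,0,0]
    - [0,0,0]
    - [0,0,0]
    - [0,0,0]
  grip: [-1,-1,-1,-1,-1,-1,-1,-1]

```text
clock: 8.0
tcp_pos: [0.4696, -0.0244, 0.1864]
ee_rot: [-0.886, 3.011, -0.002]
force: [-0.2, 0.6, -0.3]
finger_gap: 0.001
grasp_force: 0.0
```

```bash
python3 -c "
from h import *
go(.108,.046)
p,d=ctrl.capture('top');q,e=ctrl.capture('scene');cv2.imwrite('pics/w3.png',np.hstack([cv2.resize(a,(384,384),interpolation=cv2.INTER_CUBIC) for a in(p[140:260,180:300],q[130:290,190:350])])[:,:,::-1])
for n,dd in(('scene',e),('top',d)):
    C=cloud(n,dd);w=C[...,:2]-B;bx=w@U;by=w@[-U[1],U[0]]
    print(n,[round(float(np.percentile(C[...,2][(abs(by)<.018)&(bx>a)&(bx<a+.03)],95)),4) for a in(-.073,-.037,-.001,.035,.071)])
a=q.astype(int);y,x=np.nonzero(a[...,0]-np.maximum(a[...,1],a[...,2])>40);k=(abs(x-252)<12)&(abs(y-238)<12);print(x[k].mean(),y[k].mean())"
```

```text
8.0 [ 0.46956242 -0.0244358   0.18640978] [-0.20136195  0.61048908 -0.31364348] 0.0008141942630284259 tool x [-0.84042356 -0.54192349 -0.00267763] shift scaled [-0.01269729  0.00451814  0.56166591]
box coords 0.11154870717415047 0.0007993798141536224
scene [0.0381, 0.0376, 0.0379, 0.5181, 0.5006]
top [0.0384, 0.0385, 0.039, 0.61, 0.6224]
251.40740740740742 238.07407407407408
```

View pics/w3.png

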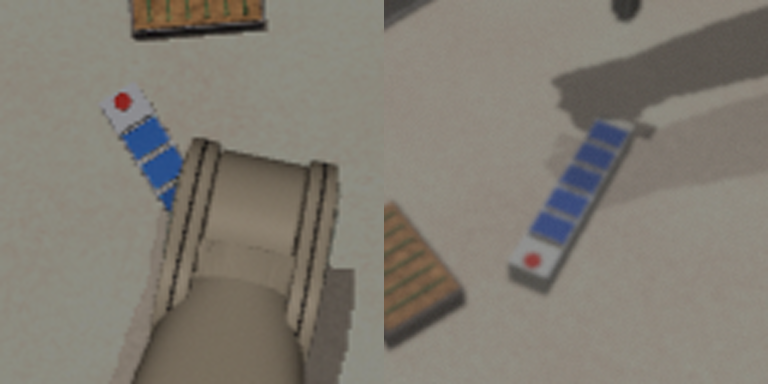

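The scene crop on the right shows all five blue lids lying flat, from (553,228) to (608,134). The red dot is at the same pixel as before, so the box has not moved. The robot is clear of everything.

```bash
python3 -c "
from station import ctrl
print(ctrl.sign_off())"
```

```text
the job is handed in; nothing more can be done
None
```

All five lids are shut, closed in one light sweep from the red-dot end; the last picture shows all five flat and the box where it was, nothing else was touched, and I handed the job in at about 8 s.

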